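# Set the sprung wagon cradle to its length marker, shut its cam lever and keep hold

## Task

Get the wagon cradle ready for the next model: pull the black index knob straight up until it clicks and stays up, then draw the sprung leg out by its end plate until its red pointer stands on the line of the orange marker. Hold the leg exactly there and squeeze the red cam lever fully shut against the leg's grip. Finish still holding: fingers squeezing the lever and the grip together, leg on the marker, knob still up, and nothing else on the bench disturbed.

Things in the scene. Friction and masses are not known exactly. Their poses are not given: they have to be found in the camera images.
- cradle: Wagon cradle fixed to the bench: open aluminium channel 210 x 64 mm, walls 20 mm high; fixed grey jaw (54 mm high) at its -x end, sliding leg on its +x half. Origin under the channel's middle, at the worktop; x along the channel, the way the leg is drawn out; z up. Scale engraved on the -y wall; lever on the +y side of the centre line.
- leg (a joint): How far the leg is drawn out along the cradle's +x, m: 0 parked, 0.060 most. A spring pulls it back with 5 N parked, 7 N drawn out. Parked, the index pin blocks it until the knob is up. Slides freely while the lever is over 0.25 rad open; the shut lever clamps it on the channel wall. While the lever is being shut it drives the leg back in, up to 20 N with the spring.
- leg_grip: Fixed grip of the leg: upright grey bar along x with a black ribbed pad (36 x 22 mm) on its -y side. Origin at the middle of the pad's outer face, 39 mm above the worktop and 12 mm to -y of the centre line; axes as the cradle's. The bar stands 25 to 53 mm above the worktop, over the channel (20 mm high).
- end_plate (a point): Centre of the inner (-x) face of the leg's aluminium end plate, 41 mm above the worktop on the centre line. The plate is 72 mm wide (36 mm either side), 6 mm thick, 24 to 58 mm above the worktop. Fingers set down just inside it, one on each side of grip and lever, can push it to +x with their sides if they stand less than 66 mm apart.
- pull_point (a point): Place for the middle of the grasp: on the centre line between grip and lever, 15 mm to the -x side of the end plate's inner face, 47 mm above the worktop; moves with the leg. Fingers close along the cradle's y. The leg's top plate (28 mm high) ends 13 mm to its -x side; under it is only the channel, 20 mm high.
- cam_lever (a joint): Angle of the red cam lever, rad: 0 shut, 0.40 wide open (starts 0.32 to 0.40). Shut, it lies along the grip, grip and lever together 24 mm wide, 12 mm either side of the centre line. It swings out to the cradle's +y side, up to 30 mm from the centre line. Stays where it is left; the last 0.25 rad need up to about 13 N at the pad, less before.
- lever_pivot (a point): Upright pivot of the cam lever, 39 mm above the worktop, 4 mm to +y of the centre line, 51.5 mm to the -x side of the end plate's inner face. The lever is a red bar 47 mm long from here, 31 to 47 mm above the worktop; hub 18 mm across.
- thumb_pad: Ribbed red pad (28 x 14 mm) on the outer (+y) side of the cam lever, moving with it. Origin in the middle of its outer face, 34 mm along the lever from the pivot, 39 mm above the worktop; its x runs along the lever to the free end.
- index_knob (a joint): How far the index pin's knob is pulled up, m: 0 down (pin in its socket), 0.013 most. A sprung ball snaps under a bead on the pin after about 0.010 and keeps it up there; the pull takes about 8 N.
- knob_grip (a point): Middle of the black knob of the index pin, on its upright axis: 19 mm across, 17 mm high, this point 56 mm above the worktop when down. Foam-faced jaw of the leg (43 mm wide, 56 mm high) 15 mm to its -x side; the knob sits on a collar 13 mm across, 46 mm high; the lever's hub (48 mm high) begins 8 mm to its +x side.
- pointer (a point): Tip of the leg's thin red pointer, over the -y wall, 24.5 mm above the worktop; moves with the leg.
- mark (a point): Black line of the orange marker clip on the -y wall, at the height and y of the pointer's tip; axes as the cradle's. The leg is on the marker when pointer and mark agree along x. The clip does not move but is elsewhere each time: the leg must come out 36 to 50 mm.
- wagon_box_rust: Loose rust-brown model box wagon, 33 x 128 x 51 mm, standing on the worktop; to be left alone. Origin under its middle.
- paint_pot_b: Loose paint pot with a green lid, 34 mm across and high; to be left alone. Origin under its middle.
- paint_pot_d: Loose paint pot with a yellow lid, 33 mm across and high; to be left alone. Origin under its middle.
- wheelset: Loose little steel wheelset, 30 x 11 x 11 mm; to be left alone. Origin under its middle.

How it is judged:
On the way, in this order (a step that is already met when the one before it is completed fails the run):
1. the index knob is pulled up past its click while the leg is still parked (value of joint index_knob above 0.008 m and value of joint leg below 0.01 m), for 0.1 s.
2. the leg is drawn out, its pointer within 4 mm of the marker, with the cam lever not yet shut (x of pointer in the frame of mark between -0.004 and 0.004 m and value of joint cam_lever above 0.12 rad), for 0.2 s.
3. the cam lever is shut with the leg held on the marker (x of pointer in the frame of mark between -0.004 and 0.004 m and value of joint cam_lever below 0.05 rad and contact force between the fingers and leg_grip above 3 N and contact force between the fingers and thumb_pad above 3 N), for 0.2 s.
At the end, for the whole second after the job is handed in: The pointer stands within 4 mm of the marker's line along the channel, the cam lever is shut (under 0.05 rad), the index knob is still up (over 8 mm), the leg is at rest, and the fingers press on both the leg's grip and the lever's thumb pad with more than 3 N each (all of step 3 and value of joint index_knob above 0.008 m and velocity of joint leg below 0.01 m/s); the arm keeps its last pose, push and grip.
It fails at once if a bystander (the rust wagon, a paint pot or the wheelset) is moved by more than 20 mm (distance of any of wagon_box_rust, paint_pot_b, paint_pot_d, wheelset from where it was at the start of the episode above 0.02 m).
It also fails if it takes over 45 s, if anything falls off the work surface, if the arm or the gripper's body presses on something with over 40 N, if the wrist force passes 120 N, or if a joint passes its speed limit or range.

## Robot

A 7-joint arm with a two-finger parallel gripper is mounted at the origin on a cart in front of the work surface, level with it; the furniture and walls round the work are solid. World frame = base frame: x ahead of the robot, y to its left, z up, the work surface at z = 0. Lengths are in m, angles in rad, forces in N, time in s.
With the tool pointing down it reaches from about 0.425 to 0.875 m from the base axis. Payload 9.9 kg.
Tool frame: the origin (TCP) lies at the very end of the fingers, on their centre line; the grasp point (between the pads) lies manip.grip_point_offset behind it (manip.grip_point_offset is the distance from the TCP to the grasp point, in m); z points along the fingers, y is the line along which they close (so a half turn about z gives the same grasp; the last joint's range is limited). The gripper opens to 85 mm and grips with 20 to 120 N. Pads are 22 mm wide; open, the fingers measure 114 mm over their backs; the gripper's body (76 mm by 85 mm) begins 54 mm behind the grasp point. The pads swing forward as they close: fully open they stand 13 mm farther back than shut.
Start: joints at [-1.269, 0.576, 0.025, 1.437, -0.015, 1.129, -0.057], TCP at [0.254, 0.625, 0.231] pointing down, gripper open.
Joint ranges: [-2.76, 2.76], [-0.34, 2.15], [-1.52, 1.57], [0.19, 2.46], [-1.09, 4.23], [0.17, 1.99], [-2.82, 2.82]. Speed limits (rad/s): [2.22, 2.22, 3.01, 3.01, 3.14, 3.14, 3.14].

## Interface

Orientations are given as a unit quaternion [w, x, y, z].
In Python, from rig import state, cams, manip gives the robot as it stands.
- The arm moves only by the tool servo_tool, never from a script. Its argument "plan" is a list of rows, each a list of 3 entries, a list of its own where there are three numbers: the shift along the tool's x, y, z in cm, then the turn about the tool's z in degrees, then the finger opening in cm, from 0 to 8.54. A call has 1 to 12 rows; each row shifts and turns the commanded pose from where the row before left it, along the tool's axes as they then stand; what a row does not reach is not made up. A row lasts 1/12 s, in which the tool goes at most 41.7 mm and 7.16 degrees, less where a joint would pass 70% of its speed; a pose out of reach is approached as far as the arm can. A call with a gripper value outside its range is refused whole. The fingers move at their own pace and stop on an object; "squeeze" is the grip in N (left out, the last holds). Time passes only in rows, so rows that do not move let the fingers close. It gives the time, the measured TCP pose, the force, the opening and the grip force at its end, in the units of the state.
- state(): the state, without advancing time (a new reading comes with each control period).
- cams.get_image(name): name is "side" or "top" or "wrist"; returns (picture, depth): 420x560x3 uint8, red, green, blue; 420x560 float32, m along the optical axis (not along the pixel's ray), 0 where there is no reading.
- cams.camera_params(name): a dict with "fx", "fy", "cx", "cy" (pixels), "world_from_camera" (4x4, takes a point from camera to world coordinates). Camera axes: x right, y up, looking along -z (the intrinsics and any distortion apply to the point x, -y, -z); pixel columns grow to the right and rows downward; lengths in m; the calibration is good to about 2 mm. The wrist camera is an equidistant fisheye: a pixel r from the principal point sees the ray r / f radians off the axis. A picture is of the moment at which its call begins: read the wrist's pose just before it. camera_params takes no time and is no camera call; for the wrist camera it gives the pose at the moment of the call.
- manip.sign_off(): hands the job in; it is judged then, once.
The state is a dict: "time": time; "joints": joint angles; "joint_velocities": joint speeds; "effort": joint torques, N m; "ee_pos": TCP position; "tcp_rot": TCP orientation; "wrist_force": force on the tool from outside, world axes, zero at the start; "ft_torque": the same for the moment, N m; "finger_gap": finger opening in m; "grip_force": force on a finger pad.
Only numpy, scipy, OpenCV 4.12 (cv2) and the standard library are available. Lean on these libraries where they do the work, as an engineer would, in place of code of your own. Each camera call takes 0.05 s, during which the arm holds its last target. There are 200 camera calls.

## Working session

There is one attempt and no reset: what is moved stays moved. The work goes in short steps, Python scripts to look and compute and a tool call to move; the robot and the scene stay as the last step left them, time stands still between calls to the robot, and variables do not carry over. Pictures are saved under pics/ and viewed, at most 10 in all, crops included, and the job is handed in when it is done.

Besides the shell and the picture viewer there is one more tool, called after "Request:" by a JSON object that holds its "op" and its "data", one argument or row to a line. servo_tool: Moves the arm, as the interface text tells. Its arguments: {"type":"object","properties":{"plan":{"type":"array"},"squeeze":{"type":"number"}},"required":["plan"]}

```bash
mkdir -p pics; ls
cat > h.py <<'E'
import numpy as np, cv2
from rig import state, cams, manip
from scipy.spatial.transform import Rotation as R
def grab(n,save=None):
    p=cams.camera_params(n); im,d=cams.get_image(n)
    if save: cv2.imwrite('pics/'+save,im[:,:,::-1])
    return im,d,p
def ray(p,u,v,fish=False):
    x=(u-p['cx'])/p['fx']; y=(v-p['cy'])/p['fy']
    if fish:
        r=np.hypot(x,y); s=np.sin(r)/max(r,1e-9); c=np.array([x*s,-y*s,-np.cos(r)])
    else: c=np.array([x,-y,-1.])
    T=np.array(p['world_from_camera']); return T[:3,3],T[:3,:3]@c
def onz(p,u,v,z,fish=False):
    o,d=ray(p,u,v,fish); return o+d*(z-o[2])/d[2]
def dep(p,u,v,d):
    o,r=ray(p,u,v); return o+r*d[int(v),int(u)]
E
python3 - <<'E'
from h import *
s=state();print(s, manip.grip_point_offset)
for n in('top','side','wrist'):
    im,d,p=grab(n,n+'0.png');print(n,np.round(p['world_from_camera'],3).tolist(),p['fx'],p['fy'],p['cx'],p['cy'],{k for k in p})
E
```

```text
pics
{'time': 0.0, 'joints': array([-1.26878482,  0.5765108 ,  0.02483774,  1.43790712, -0.01505282,
        1.12903486, -0.05651396]), 'joint_velocities': array([ 2.73834102e-04, -1.89169058e-04,  2.80067743e-04,  5.31320610e-05,
       -7.54871019e-05, -9.55215890e-04, -5.64283511e-05]), 'effort': array([-4.35956945e-04, -7.65764737e+01,  2.25027703e+00, -2.85990912e+01,
        1.52582367e-02,  1.24561045e-02, -2.59313390e-05]), 'ee_pos': array([0.25381058, 0.62496094, 0.23045716]), 'tcp_rot': array([-1.43006418e-04,  1.91710087e-01,  9.81451242e-01, -8.26041215e-04]), 'wrist_force': array([0.05009269, 0.38910885, 0.18928433]), 'ft_torque': array([ 0.01671646, -0.00487901, -0.01642303]), 'grip_force': 0.0, 'finger_gap': 0.08556594621546788} 0.0187
top [[-0.322, 0.849, -0.418, 0.084], [-0.947, -0.287, 0.148, 0.092], [0.005, 0.443, 0.896, 1.082], [0.0, 0.0, 0.0, 1.0]] 492.5289216096372 492.5289216096372 282.055867068435 203.6592338376489 {'fx', 'world_from_camera', 'fy', 'cy', 'cx'}
side [[-0.904, 0.182, -0.386, 0.2], [-0.427, -0.417, 0.803, 0.597], [-0.015, 0.891, 0.455, 0.451], [0.0, 0.0, 0.0, 1.0]] 456.9576176938161 456.9576176938161 284.40316430795633 210.85363973305402 {'fx', 'world_from_camera', 'fy', 'cy', 'cx'}
wrist [[0.375, -0.892, -0.25, 0.19], [0.927, 0.361, 0.101, 0.652], [-0.0, -0.27, 0.963, 0.373], [0.0, 0.0, 0.0, 1.0]] 325.19226210127806 325.19226210127806 275.14699256339765 212.36496390010086 {'fx', 'world_from_camera', 'fy', 'cy', 'cx'}
```

View pics/top0.png

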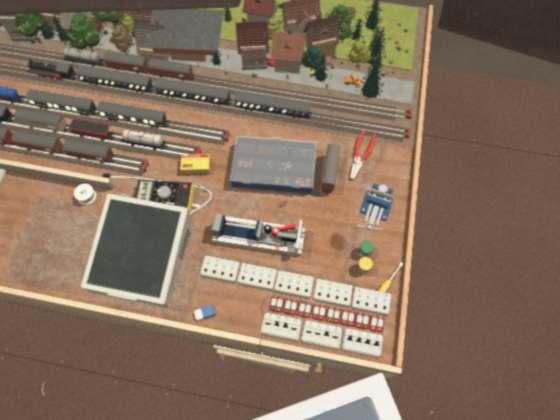

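View pics/side0.png

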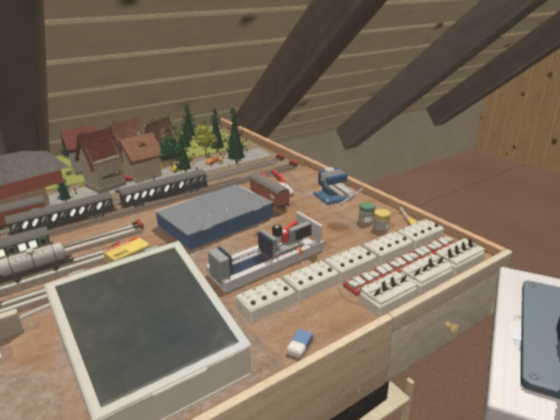

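The top view shows the cradle at about cols 213-305, rows 217-252, with the knob at (268,229), the red lever at (283,229) and the end plate at (300,236). In the side view the knob is at (277,230). I'll zoom in on both.

Run:
```python
from h import *
a=cv2.imread('pics/top0.png')[205:265,200:320]; b=cv2.imread('pics/side0.png')[205:295,195:335]
a=cv2.resize(a,(720,360),interpolation=3)
cv2.imwrite('pics/a.png',cv2.resize(a,(720,360)))
cv2.imwrite('pics/b.png',cv2.resize(b,(780,501),interpolation=3))
_,d,p=grab('top'); 
for n,u,v,z in [('knob',268,229,.064),('jawend',215,236,.03),('plate',301,236,.058),('potg',366,248,.034),('poty',366,264,.034),('wag',330,167,.05)]:
    print(n,onz(p,u,v,z).round(3),dep(p,u,v,d).round(3))
p=cams.camera_params('side');print(onz(p,277,230,.064))
```

```text
knob [ 0.509 -0.025  0.064] [ 0.509 -0.025  0.064]
jawend [0.545 0.092 0.03 ] [0.55  0.092 0.018]
plate [ 0.471 -0.091  0.058] [ 0.492 -0.101  0.001]
potg [ 0.405 -0.225  0.034] [ 0.405 -0.225  0.035]
poty [ 0.37  -0.21   0.034] [ 0.369 -0.21   0.035]
wag [ 0.622 -0.22   0.05 ] [ 0.622 -0.22   0.049]
[ 0.50927504 -0.01517207  0.064     ]
```

View pics/a.png

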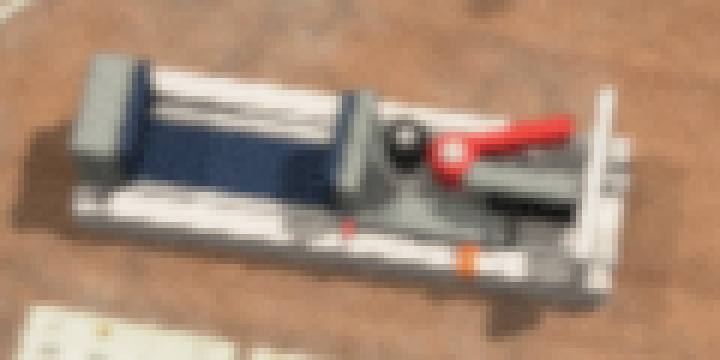

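View pics/b.png

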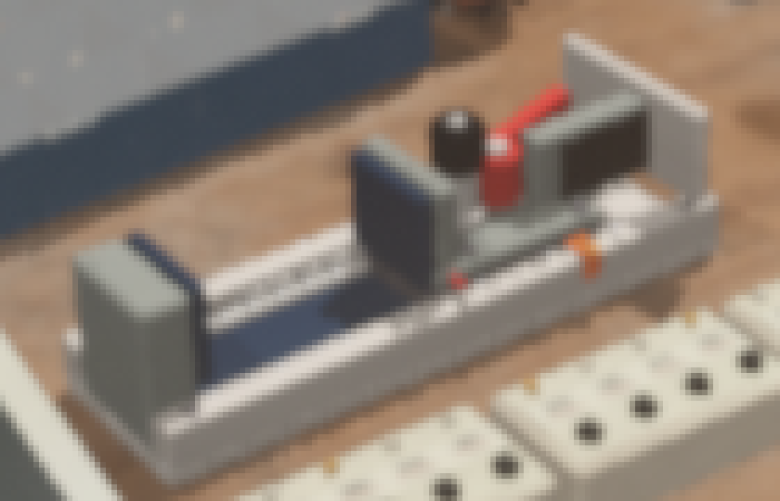

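Crops: in the top view the knob is at (268,228), the pointer at (258,243), the marker at (278,248), and the lever is open to the upper side, which is cradle +y. In the side view the knob top is at (277,226).

Run:
```python
from h import *
p=cams.camera_params('top'); q=cams.camera_params('side')
A=lambda u,v,z:onz(p,200+u/6,205+v/6,z)
B=lambda u,v,z:onz(q,195+u/5.571,205+v/5.571,z)
k=A(408,136,.0645);ks=B(457,118,.0645)
pt=A(348,229,.0245);mk=A(467,260,.0245);pts=B(458,283,.0245);mks=B(584,241,.0245)
w0=A(75,215,.02);w1=A(608,292,.02)
v0=B(165,432,.02);v1=B(715,213,.02)
for n,x in zip('k ks pt mk pts mks'.split(),(k,ks,pt,mk,pts,mks)):print(n,x.round(4))
print(np.linalg.norm(mk-pt),np.linalg.norm(mks-pts))
for d in(w1-w0,v1-v0,mk-pt,mks-pts):print(np.degrees(np.arctan2(d[1],d[0])),np.linalg.norm(d))
s=state();M=R.from_quat(np.roll(s['tcp_rot'],-1)).as_matrix();print(M.round(3))
```

```text
k [ 0.5114 -0.026   0.0645]
ks [ 0.5148 -0.0266  0.0645]
pt [0.4986 0.0033 0.0245]
mk [ 0.4719 -0.0359  0.0245]
pts [0.5009 0.0032 0.0245]
mks [ 0.4751 -0.035   0.0245]
0.047448649101972634 0.04612032317525988
-117.43862512495723 0.2077443944199744
-119.64504352377082 0.20271518657354085
-124.22334546878784 0.047448649101972634
-123.96490575494381 0.04612032317525988
[[-0.926  0.376 -0.   ]
 [ 0.376  0.926 -0.001]
 [-0.    -0.001 -1.   ]]
```

Request:
{"op": "servo_tool", "data": {
  "plan": [
    [[-2.69, -2.81, 0], 0, 8.5],
    [[-2.69, -2.81, 0], 0, 8.5],
    [[-2.69, -2.81, 0], 0, 8.5],
    [[-2.69, -2.81, 0], 0, 8.5],
    [[-2.69, -2.81, 0], 0, 8.5],
    [[-2.69, -2.81, 0], 0, 8.5],
    [[-2.69, -2.81, 0], 0, 8.5],
    [[-2.69, -2.81, 0], 0, 8.5],
    [[-2.69, -2.81, 0], 0, 8.5],
    [[-2.69, -2.81, 0], 0, 8.5],
    [[-2.69, -2.81, 0], 0, 8.5],
    [[-2.69, -2.81, 0], 0, 8.5]
  ]
}}

```text
time: 1.2
ee_pos: [0.4265, 0.1897, 0.2315]
tcp_rot: [0.0, 0.192, 0.981, 0.0]
wrist_force: [0.5, 0.7, -0.5]
finger_gap: 0.0848
grip_force: 0.0
```

Request:
{"op": "servo_tool", "data": {
  "plan": [
    [[-2.69, -2.81, 0], 0, 8.5],
    [[-2.69, -2.81, 0], 0, 8.5],
    [[-2.69, -2.81, 0], 0, 8.5],
    [[-2.69, -2.81, 0], 0, 8.5],
    [[0, 0, 0], 7, 8.5],
    [[0, 0, 0], 7, 8.5],
    [[0, 0, 0], 7, 8.5],
    [[0, 0, 0], 7, 8.5],
    [[0, 0, 0], 7, 8.5],
    [[0, 0, 0], 7, 8.5],
    [[0, 0, 0], 7, 8.5],
    [[0, 0, 0], 7, 8.5]
  ]
}}

```text
time: 2.2
ee_pos: [0.4835, 0.0469, 0.2313]
tcp_rot: [-0.0, 0.632, 0.775, -0.0]
wrist_force: [0.2, 0.4, 0.1]
finger_gap: 0.0849
grip_force: 0.0
```

Request:
{"op": "servo_tool", "data": {
  "plan": [
    [[0, 0, 0], 7, 8.5],
    [[0, 0, 0], 7, 8.5],
    [[0, 0, 0], 7, 8.5],
    [[0, 0, 0], 7, 8.5],
    [[0, 0, 0], 7, 8.5],
    [[0, 0, 0], 6, 8.5],
    [[0, 0, 1], 0, 8.5],
    [[0, 0, 2], 0, 8.5],
    [[0, 0, 2], 0, 8.5],
    [[0, 0, 1], 0, 8.5],
    [[0, 0, 0], 0, 8.5],
    [[0, 0, 0], 0, 8.5]
  ]
}}

```text
time: 3.2
ee_pos: [0.4834, 0.0466, 0.171]
tcp_rot: [-0.0, 0.862, 0.507, -0.001]
wrist_force: [0.3, 0.3, 1.0]
finger_gap: 0.0848
grip_force: 0.0
```

Run:
```python
from h import *
im,d,p=grab('wrist','w1.png')
s=state();M=R.from_quat(np.roll(s['tcp_rot'],-1)).as_matrix();print(s['time'],s['ee_pos'],M.round(3),s['joints'].round(2))
```

```text
3.25 [0.48383513 0.04665185 0.17165961] [[ 0.486  0.874  0.   ]
 [ 0.874 -0.486 -0.   ]
 [ 0.     0.    -1.   ]] [-0.58  0.42  0.55  2.02 -0.3   0.78 -0.36]
```

View pics/w1.png

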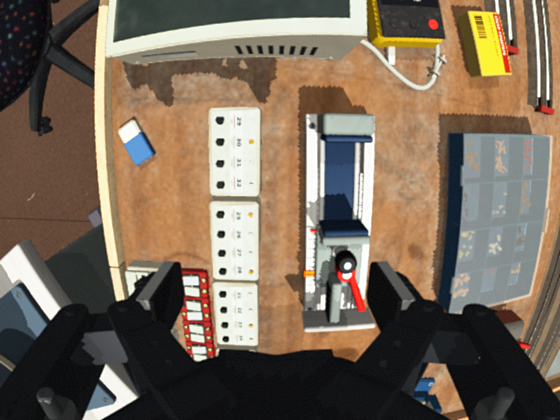

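The wrist view shows the cradle almost upright in the picture: walls at cols 305 and 375, knob at (345,260), pointer at (314,230), marker at (309,272), and end plate at row ~325. I'll project these points with the fisheye model.

Run:
```python
from h import *
p=cams.camera_params('wrist');s=state();M=R.from_quat(np.roll(s['tcp_rot'],-1)).as_matrix();t=s['ee_pos']
im=cv2.imread('pics/w1.png')
hsv=cv2.cvtColor(im,cv2.COLOR_BGR2HSV)
def blob(m,x0,x1,y0,y1,name,z):
    ys,xs=np.nonzero(m[y0:y1,x0:x1]);u,v=xs.mean()+x0,ys.mean()+y0
    w=onz(p,u,v,z,True);print(name,len(xs),(u,v),w.round(4),'tool',((w-t)@M*100).round(2));return w
H,S,V=hsv[...,0],hsv[...,1],hsv[...,2]
blob((V<60),330,362,246,268,'knob',.062)
a=blob((S>150)&((H<6)|(H>174))&(V>90),306,322,222,240,'ptr',.0245)
b=blob((S>150)&(H>7)&(H<22)&(V>120),300,320,262,282,'mark',.0245)
for n,u,v,z in[('wTL',306,116,.02),('wBL',305,328,.02),('wTR',375,116,.02),('wBR',374,328,.02),('knob',345,261,.0645)]:
    w=onz(p,u,v,z,True);print(n,w.round(4),((w-t)@M*100).round(2))
c=im[205:345,290:400];cv2.imwrite('pics/c.png',cv2.resize(c,None,fx=4.2,fy=4.2,interpolation=3))
```

```text
knob 218 (np.float64(342.9816513761468), np.float64(257.58715596330273)) [ 0.5139 -0.0174  0.062 ] tool [-4.14  5.74 10.97]
ptr 16 (np.float64(313.5), np.float64(230.0)) [0.5008 0.0041 0.0245] tool [-2.9   3.55 14.72]
mark 62 (np.float64(307.83870967741933), np.float64(273.241935483871)) [ 0.4755 -0.0337  0.0245] tool [-7.43  3.18 14.72]
wTL [0.5444 0.1003 0.02  ] [ 7.63  2.68 15.17]
wBL [ 0.4418 -0.0954  0.02  ] [-14.46   3.22  15.17]
wTR [0.6017 0.0715 0.02  ] [ 7.89  9.09 15.17]
wBR [ 0.509  -0.1378  0.02  ] [-14.91  11.16  15.17]
knob [ 0.5141 -0.0199  0.0645] [-4.35  5.88 10.72]
```

View pics/c.png

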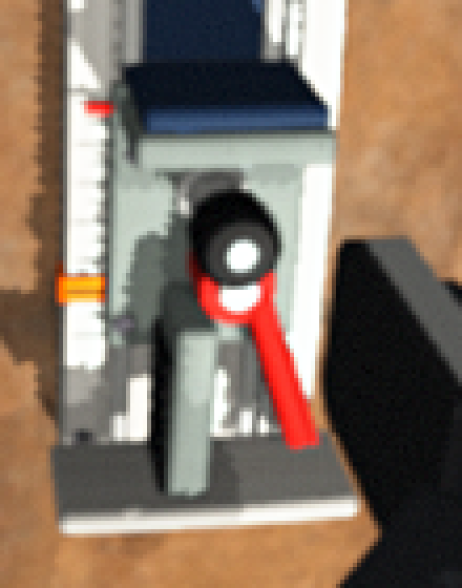

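The crop shows the knob top at about (347,265) in full-image pixels, the pointer at (313,230) and the marker at (309,273). In tool axes the knob is at about (-4.85, 6.1) cm. I'm moving over it and down.

Request:
{"op": "servo_tool", "data": {
  "plan": [
    [[-1.6, 2.0, 0], 0, 5],
    [[-1.6, 2.0, 0], 0, 5],
    [[-1.6, 2.1, 0], 0, 5],
    [[0, 0, 2], -1, 5],
    [[0, 0, 3], 0, 5],
    [[0, 0, 2.5], 0, 5],
    [[0, 0, 1], 0, 5],
    [[0, 0, 0], 0, 5],
    [[0, 0, 0], 0, 5]
  ],
  "squeeze": 50
}}

```text
time: 4.0
ee_pos: [0.514, -0.0249, 0.0871]
tcp_rot: [0.0, 0.858, 0.514, 0.0]
wrist_force: [-0.1, -0.0, -0.3]
finger_gap: 0.05
grip_force: 0.0
```

Run:
```python
from h import *
im,d,p=grab('wrist'); cv2.imwrite('pics/w2.png',cv2.resize(im[150:420,150:450,::-1],None,fx=2.2,fy=2.2,interpolation=3))
print(state()['ee_pos'],state()['finger_gap'])
```

```text
[ 0.51441977 -0.02485984  0.08764068] 0.049673506388257085
```

View pics/w2.png

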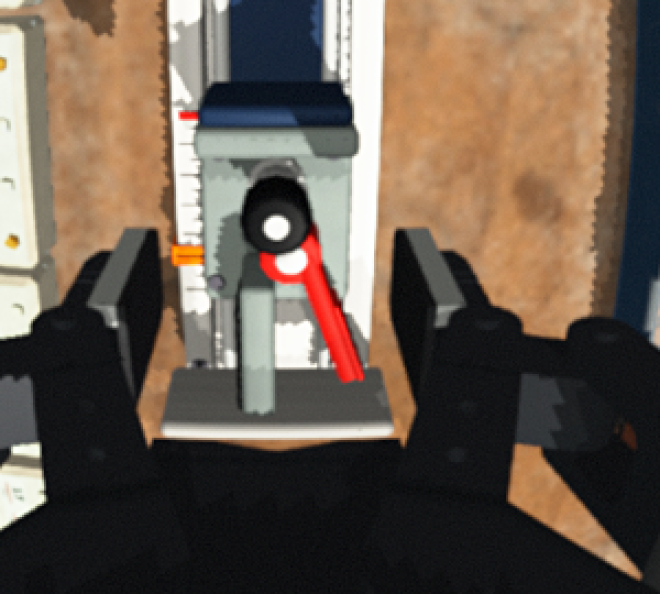

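The fingers straddle the knob evenly: tips at cols ~160 and ~392 of the crop, knob spot at (275,227). I'll check the fore-aft offset with a ray.

Run:
```python
from h import *
p=cams.camera_params('wrist');s=state();M=R.from_quat(np.roll(s['tcp_rot'],-1)).as_matrix();t=s['ee_pos']
f=lambda n,u,v,z:print(n,((onz(p,150+u/2.2,150+v/2.2,z,True)-t)@M*100).round(2))
f('spot',275,227,.0645);f('outline',276,215,.058);f('ptr',188,116,.0245);f('mark',188,255,.0245);f('wallL',171,20,.02);f('wallLb',186,300,.02);f('jaw',275,157,.056);f('plate',275,428,.058);f('lever',350,380,.047);f('wallR',382,20,.02);f('wallRb',375,300,.02);f('plL',160,435,.058);f('plR',393,430,.058)
print(s['time'])
```

```text
spot [-0.04 -0.07  2.31]
outline [ 0.02 -0.05  2.96]
ptr [ 1.82 -2.66  6.31]
mark [-2.7  -2.83  6.31]
wallL [ 4.64 -3.15  6.76]
wallLb [-4.58 -3.03  6.76]
jaw [ 1.53 -0.07  3.17]
plate [-6.94 -0.07  2.96]
lever [-5.94  2.24  4.06]
wallR [4.64 3.09 6.77]
wallRb [-4.59  3.26  6.77]
plL [-7.32 -3.57  2.95]
plR [-7.13  3.52  2.96]
4.05
```

Request:
{"op": "servo_tool", "data": {
  "plan": [
    [[0, 0, 1.5], -1, 5],
    [[0, 0, 1.5], 0, 5],
    [[0, 0, 0.7], 0, 4],
    [[0, 0, 0], 0, 2],
    [[0, 0, 0], 0, 1],
    [[0, 0, 0], 0, 1],
    [[0, 0, 0], 0, 1],
    [[0, 0, 0], 0, 1],
    [[0, 0, 0], 0, 1]
  ],
  "squeeze": 50
}}

```text
time: 4.8
ee_pos: [0.5142, -0.0249, 0.0502]
tcp_rot: [0.0, 0.853, 0.522, 0.001]
wrist_force: [-0.1, -0.3, 8.7]
finger_gap: 0.0164
grip_force: 49.5
```

Request:
{"op": "servo_tool", "data": {
  "plan": [
    [[0, 0, -0.2], 0, 1],
    [[0, 0, -0.2], 0, 1],
    [[0, 0, -0.2], 0, 1],
    [[0, 0, -0.2], 0, 1],
    [[0, 0, -0.2], 0, 1],
    [[0, 0, -0.2], 0, 1],
    [[0, 0, -0.1], 0, 1],
    [[0, 0, 0], 0, 1],
    [[0, 0, 0], 0, 1]
  ]
}}

```text
time: 5.55
ee_pos: [0.514, -0.0248, 0.0625]
tcp_rot: [0.0, 0.853, 0.522, 0.0]
wrist_force: [3.3, -0.1, 0.7]
finger_gap: 0.0165
grip_force: 50.0
```

Run:
```python
from h import *
s=state();print(s['ee_pos'],s['wrist_force'],s['finger_gap'],s['grip_force'])
```

```text
[ 0.51399163 -0.02484595  0.06250302] [ 3.325097   -0.12307044  0.74651503] 0.016452563473589064 50.01545322738821
```

Request:
{"op": "servo_tool", "data": {
  "plan": [
    [[0, 0, 0], 0, 3],
    [[0, 0, 0], 0, 5],
    [[0, 0, 0], 0, 6],
    [[0, 0, -1], 0, 6.5],
    [[0, 0, -2], 0, 6.5],
    [[0, 0, -1], 0, 6.5],
    [[0, 0, 0], 0, 6.5],
    [[0, 0, 0], 0, 6.5]
  ]
}}

```text
time: 6.22
ee_pos: [0.5138, -0.0245, 0.1029]
tcp_rot: [0.0, 0.853, 0.522, 0.001]
wrist_force: [0.5, 0.4, -1.1]
finger_gap: 0.0652
grip_force: 0.0
```

Run:
```python
from h import *
im,d,p=grab('wrist'); a=cv2.resize(im[150:420,150:450,::-1],(480,432),interpolation=3)
b,ds,ps=grab('side'); b=cv2.resize(b[195:275,240:340,::-1],(320,256),interpolation=3)
o=np.zeros((432,800,3),np.uint8);o[:,:480]=a;o[:256,480:]=b;cv2.imwrite('pics/w3.png',o)
s=state();print(s['time'],s['ee_pos'],s['finger_gap'])
```

```text
6.3167 [ 0.51320433 -0.02451156  0.10198055] 0.06493688743212805
```

View pics/w3.png

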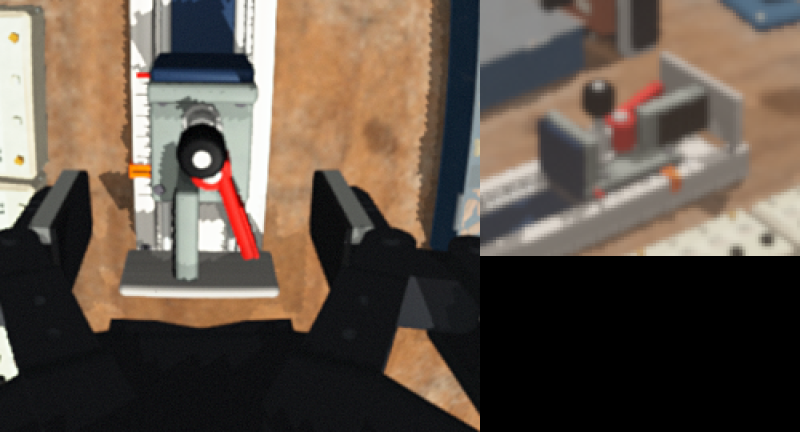

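The knob is up: its pin shows under it in the side view, and the white spot is at (202,158) in the wrist crop. The leg is still parked. Next I'll measure the centre line and plate.

Run:
```python
from h import *
p=cams.camera_params('wrist');s=state();M=R.from_quat(np.roll(s['tcp_rot'],-1)).as_matrix();t=s['ee_pos']
f=lambda n,u,v,z:print(n,((onz(p,150+u/1.6,150+v/1.6,z,True)-t)@M*100).round(2))
f('spot',202,159,.0765);f('ptr',142,75,.0245);f('mark',140,171,.0245);f('wallL',129,10,.02);f('wallLb',138,220,.02);f('wallR',275,10,.02);f('wallRb',267,180,.02)
f('plL',122,291,.058);f('plR',278,291,.058);f('lever',255,258,.047);f('grip',187,279,.053)
print(s['time'],M.round(3).tolist(),t)
```

```text
spot [ 0.09 -0.    2.55]
ptr [ 1.89 -2.6   7.75]
mark [-2.63 -2.84  7.75]
wallL [ 4.68 -3.16  8.2 ]
wallLb [-5.47 -3.11  8.2 ]
wallR [4.69 3.17 8.2 ]
wallRb [-3.29  3.1   8.2 ]
plL [-7.02 -3.5   4.4 ]
plR [-7.01  3.36  4.4 ]
lever [-5.93  2.38  5.5 ]
grip [-6.64 -0.64  4.9 ]
6.3167 [[0.455, 0.89, -0.0], [0.89, -0.455, 0.0], [-0.0, -0.001, -1.0]] [ 0.51320433 -0.02451156  0.10198055]
```

Request:
{"op": "servo_tool", "data": {
  "plan": [
    [[-2.6, 0, 0], 0, 6.3],
    [[-2.6, 0, 0], 0, 6.3],
    [[0, 0, 2], 0, 6.3],
    [[0, 0, 2.5], 0, 6.3],
    [[0, 0, 2], 0, 6.3],
    [[0, 0, 0.7], 0, 6.3],
    [[0, 0, 0], 0, 6.3],
    [[0, 0, 0], 0, 6.3]
  ]
}}

```text
time: 6.98
ee_pos: [0.4895, -0.0712, 0.0302]
tcp_rot: [-0.0, 0.853, 0.522, -0.001]
wrist_force: [0.4, -0.6, 0.3]
finger_gap: 0.0627
grip_force: 0.0
```

Request:
{"op": "servo_tool", "data": {
  "plan": [
    [[-0.2, 0, 0], 0, 6.3],
    [[-0.3, 0, 0], 0, 6.3],
    [[-0.5, 0, 0], 0, 6.3],
    [[-0.5, 0, 0], 0, 6.3],
    [[-0.5, 0, 0], 0, 6.3],
    [[-0.5, 0, 0], 0, 6.3],
    [[-0.5, 0, 0], 0, 6.3],
    [[-0.5, 0, 0], 0, 6.3],
    [[-0.5, 0, 0], 0, 6.3],
    [[-0.4, 0, 0], 0, 6.3],
    [[0, 0, 0], 0, 6.3],
    [[0, 0, 0], 0, 6.3]
  ]
}}

```text
time: 7.98
ee_pos: [0.4702, -0.1094, 0.0311]
tcp_rot: [-0.0, 0.853, 0.522, 0.001]
wrist_force: [1.5, 6.4, 2.5]
finger_gap: 0.0632
grip_force: 3.1
```

Run:
```python
from h import *
im,d,p=grab('wrist'); a=cv2.resize(im[130:370,180:380,::-1],(500,600),interpolation=3)
cv2.imwrite('pics/w4.png',a)
s=state();print(s['time'],s['ee_pos'],s['wrist_force'],s['finger_gap'])
```

```text
8.0333 [ 0.47024345 -0.1092864   0.03106921] [1.33275118 5.41222531 2.2295777 ] 0.06289031896013937
```

View pics/w4.png

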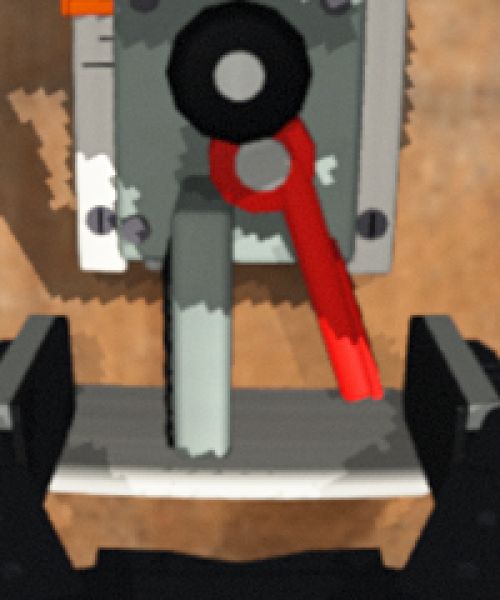

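The end plate is being pulled: fingers at both its ends, lever still open, marker at the crop's top left (orange, about full-image (215,133)). Now I'll measure the pointer against the marker.

```bash
cat > m.py <<'E'
from h import *
def meas():
    im,d,p=grab('wrist');s=state();M=R.from_quat(np.roll(s['tcp_rot'],-1)).as_matrix();t=s['ee_pos']
    hsv=cv2.cvtColor(im,cv2.COLOR_RGB2HSV);H,S,V=[hsv[...,i].astype(int) for i in range(3)]
    out={}
    for n,m in(('ptr',(S>150)&((H<5)|(H>174))&(V>80)),('mark',(S>150)&(H>7)&(H<22)&(V>120))):
        m=m.copy();m[:,:195]=0;m[:,232:]=0;m[:85]=0;m[170:]=0
        ys,xs=np.nonzero(m)
        if len(xs)==0: print(n,'none');continue
        w=onz(p,xs.mean(),ys.mean(),.0245,True);print(n,len(xs),xs.mean().round(1),ys.mean().round(1),((w-t)@M*100).round(2))
        out[n]=(xs.min(),xs.max(),ys.min(),ys.max());print(out[n])
    print(s['time'],t,s['wrist_force'].round(1),s['finger_gap'],s['grip_force'])
    return im
if __name__=='__main__':
    im=meas();cv2.imwrite('pics/w%d.png'%(state()['time']*100),cv2.resize(im[85:185,180:300,::-1],None,fx=5,fy=5,interpolation=3))
E
python3 m.py;ls pics
```

```text
ptr 25 215.0 107.0 [ 7.72 -2.8   0.67]
(np.int64(213), np.int64(217), np.int64(105), np.int64(109))
mark 287 213.9 128.6 [ 6.72 -2.87  0.67]
(np.int64(204), np.int64(225), np.int64(121), np.int64(136))
8.0833 [ 0.47025266 -0.1092413   0.03105902] [1.4 5.8 2.8] 0.06285283740972691 3.068593293428421
a.png
b.png
c.png
side0.png
top0.png
w1.png
w2.png
w3.png
w4.png
w808.png
wrist0.png
```

Request:
{"op": "servo_tool", "data": {
  "plan": [
    [[-0.4, 0, 0], 0, 6.3],
    [[-0.4, 0, 0], 0, 6.3],
    [[-0.2, 0, 0], 0, 6.3],
    [[0, 0, 0], 0, 6.3],
    [[0, 0, 0], 0, 6.3],
    [[0, 0, 0], 0, 6.3]
  ]
}}

```text
time: 8.58
ee_pos: [0.4656, -0.118, 0.031]
tcp_rot: [-0.0, 0.853, 0.522, 0.001]
wrist_force: [0.8, 6.5, 3.1]
finger_gap: 0.0631
grip_force: 3.3
```

```bash
python3 m.py
```

```text
ptr 25 215.0 107.1 [ 7.71 -2.81  0.67]
(np.int64(212), np.int64(217), np.int64(105), np.int64(109))
mark 187 210.5 108.4 [ 7.66 -3.02  0.67]
(np.int64(204), np.int64(224), np.int64(101), np.int64(115))
8.6333 [ 0.46565646 -0.11794662  0.03103451] [1.2 6.2 3. ] 0.062733827462362 3.2927068322896957
```

Request:
{"op": "servo_tool", "data": {
  "plan": [
    [[-0.05, 0, 0], 0, 5.8],
    [[0, 0, 0], 0, 5.2],
    [[0, 0, 0], 0, 4.7],
    [[0, 0, 0], 0, 4.2],
    [[0, 0, 0], 0, 3.7],
    [[0, 0, 0], 0, 3.3]
  ],
  "squeeze": 60
}}

```text
time: 9.13
ee_pos: [0.4651, -0.1175, 0.0311]
tcp_rot: [-0.001, 0.853, 0.522, 0.001]
wrist_force: [0.8, 9.1, 5.5]
finger_gap: 0.0331
grip_force: 6.2
```

```bash
python3 m.py
```

```text
ptr 22 216.7 106.6 [ 7.74 -2.73  0.68]
(np.int64(214), np.int64(219), np.int64(105), np.int64(108))
mark 198 212.4 109.4 [ 7.62 -2.93  0.68]
(np.int64(205), np.int64(226), np.int64(101), np.int64(116))
9.1833 [ 0.46516958 -0.11759702  0.03105442] [1.  8.2 5.1] 0.0331957145922211 6.408741116174497
```

Request:
{"op": "servo_tool", "data": {
  "plan": [
    [[-0.1, 0, 0], 0, 3.0],
    [[0, 0, 0], 0, 2.7],
    [[0, 0, 0], 0, 2.4],
    [[0, 0, 0], 0, 2.1],
    [[0, 0, 0], 0, 1.8],
    [[0, 0, 0], 0, 1.5],
    [[0, 0, 0], 0, 1.5],
    [[0, 0, 0], 0, 1.5],
    [[0, 0, 0], 0, 1.5],
    [[0, 0, 0], 0, 1.5]
  ],
  "squeeze": 60
}}

```text
time: 10.02
ee_pos: [0.4644, -0.1179, 0.0314]
tcp_rot: [-0.002, 0.853, 0.522, 0.001]
wrist_force: [-1.2, 12.8, 12.8]
finger_gap: 0.0197
grip_force: 63.4
```

Run:
```python
from m import *
im=meas()
a=cv2.resize(im[85:335,170:370,::-1],(480,600),interpolation=3)
b,_,_=grab('side');b=cv2.resize(b[195:275,240:340,::-1],(320,256),interpolation=3)
o=np.zeros((600,800,3),np.uint8);o[:,:480]=a;o[:256,480:]=b;cv2.imwrite('pics/f.png',o)
```

```text
ptr 24 217.7 106.5 [ 7.74 -2.69  0.72]
(np.int64(215), np.int64(220), np.int64(104), np.int64(108))
mark 191 213.0 107.5 [ 7.7  -2.91  0.72]
(np.int64(206), np.int64(227), np.int64(100), np.int64(114))
10.0667 [ 0.46447886 -0.11793952  0.03140423] [-1.1 12.  14.1] 0.0196752225268815 63.42569092288613
```

View pics/f.png

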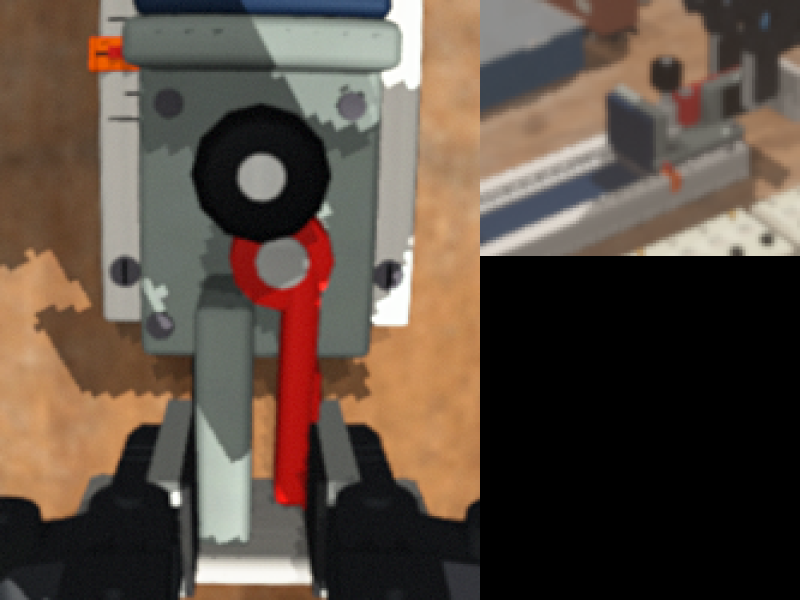

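The lever is shut alongside the grip, the red pointer is on the marker's black line at about (115,52), and the knob is still up. A short settling check before hand-in.

Request:
{"op": "servo_tool", "data": {
  "plan": [
    [[0, 0, 0], 0, 1.5],
    [[0, 0, 0], 0, 1.5],
    [[0, 0, 0], 0, 1.5],
    [[0, 0, 0], 0, 1.5],
    [[0, 0, 0], 0, 1.5],
    [[0, 0, 0], 0, 1.5]
  ]
}}

```text
time: 10.62
ee_pos: [0.4645, -0.1179, 0.0314]
tcp_rot: [-0.002, 0.853, 0.522, 0.001]
wrist_force: [-2.0, 12.4, 13.0]
finger_gap: 0.0203
grip_force: 63.4
```

Run:
```python
from m import *
meas();print(manip.sign_off())
```

```text
ptr 25 217.6 106.4 [ 7.75 -2.69  0.72]
(np.int64(215), np.int64(220), np.int64(104), np.int64(108))
mark 189 213.0 107.5 [ 7.7  -2.91  0.72]
(np.int64(206), np.int64(227), np.int64(100), np.int64(114))
10.6667 [ 0.46445876 -0.11791121  0.03138973] [-1.9 12.9 13.6] 0.0196395507645861 63.42626731842756
the job is handed in; nothing more can be done
None
```

I handed the job in at about 10.7 s with the index knob up, the pointer about 0.5 mm from the marker line by the wrist camera, and the cam lever squeezed shut against the grip at about 63 N; the verdict was not shown, and I saw no contact with the bystanders but did not re-measure them.

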